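# Lock the setting of the seed doser

## Task

The pointer of the seed doser is already set to the right portion: lock it there. Push the holding shoe firmly, not hard, against the metering drum so that the drum cannot turn, leave it there and screw the knurled lock ring clockwise until it is nipped up tight on the housing, then draw the shoe all the way back. The pointer must stay where it is set, and the pots and tools around must not be disturbed.

Things in the scene. Friction and masses are not known exactly. Their poses are not given: they have to be found in the camera images.
- doser: Seed doser screwed to the table: grey base plate 12 mm thick, 170 mm in its x (-60 to +110) by 270 mm in its y (-190 to +80), and a grey square bridge, the housing, 116 x 116 mm, top at 56 mm, over a metering drum. Origin: on the table, on the vertical axis of drum and ring; z up; scale on +x, steel seed chute on +y, holding shoe on -y. Highest: the brass stem, 28 mm across, top at 100 mm.
- barrel: The barrel: its metering drum is a serrated aluminium drum 92 mm across, 14 to 46 mm above the table under the bridge, open towards the shoe; one piece with the brass stem that comes up through the bridge and ring, and with the pointer. Origin on the axis at table height. The barrel turns about z with next to no friction of its own (0.02 N m) and the ring drags it along unless it is held.
- pointer_tip (a point): Tip of the flat steel pointer of the drum, 80 mm from the axis and 36 mm above the table, on the doser's +x side, standing anywhere within 0.4 rad of it. It shows the setting.
- ring (a joint): Turn of the lock ring on the barrel, rad; grows clockwise seen from above. Starts at 0.5 to 1.3. Below 2.2 it runs with a steady drag of 0.06 N m; at 2.2 it meets the housing and the torque climbs springily, by about 0.018 N m per 0.01 rad. Tight is 0.2 N m or more; let go, it springs back a little but stays past 2.2. Above 0.3 N m even a firmly held drum may slip.
- ring_grip (a point): On the axis of the steel knurled lock ring, 80 mm above the table, a good height to grip it. The ring is 54 mm across and reaches from 57 to 91 mm above the table, 1 mm above the bridge; it keeps its height. A black line on its top turns with it.
- shoe: Holding shoe: slide bar with an upright black tab outside, toothed rubber pad inside. Its origin is the doser's origin when it is fully back and moves with it towards the drum (doser's +y). Travel starts at 0 to 6 mm; the pad, which may stand out 8 mm more or less, meets the drum somewhere at 10 to 18 mm, springy from there, about 15 N a mm. The slide is stiff (about 10 N) and stays where left.
- shoe_tab (a point): Grip point of the shoe's upright black tab, 76 mm above the table. The tab is 10 mm thick along the slide (doser's y), 26 mm wide, 35 to 93 mm above the table, 141 mm from the axis on the doser's -y side when fully back; the guides below reach 38 mm. Pushed to 17 to 25 N and let go, the pad keeps 6 to 10 N on the drum and holds it against 0.3 to 0.5 N m.
- pot_near: Bystander: terracotta pot 64 mm across, 60 mm tall, standing about 0.16 m to the +y side of the doser; origin under it, on the table.
- trowel: Bystander: hand trowel lying flat, 310 mm long; origin on the table 150 mm from the end of its handle; origin under it, on the table.
- pot_tall: Bystander: green plastic pot, 90 mm across, 90 mm tall; origin under it, on the table.
- pot_dark: Bystander: black plastic pot, 110 mm across, 100 mm tall; origin under it, on the table.
- sprayer: Bystander: clear bottle, 60 mm across, 150 mm tall; origin under it, on the table.
- tray: Bystander: black seed tray with 12 cells, 150 x 200 x 50 mm; origin under it, on the table.
- tie_reel: Bystander: small wooden reel, 70 mm across, 36 mm tall; origin under it, on the table.

How it is judged:
By the outcome, as a careful person would: the job done as asked, in the order asked, and still so for the second after the job is handed in, with the robot touching nothing.
It also fails if it takes over 72 s, if anything falls off the work surface, if the arm or the gripper's body presses on something with over 40 N, if the wrist force passes 120 N, or if a joint passes its speed limit or range.

## Robot

A 7-joint arm with a two-finger parallel gripper is mounted at the origin on the work surface. World frame = base frame: x ahead of the robot, y to its left, z up, the work surface at z = 0. Lengths are in m, angles in rad, forces in N, time in s.
With the tool pointing down it reaches from about 0.4 to 0.875 m from the base axis. Payload 19.3 kg.
Tool frame: the origin (TCP) lies midway between the tips of the shut fingers; the grasp point (between the pads) lies 19 mm behind it; z points along the fingers, x is the direction in which the jaws open and shut, and the axes are right-handed (so a half turn about z gives the same grasp; the last joint's range is limited). The gripper opens to 85 mm and grips with 20 to 120 N. Pads are 22 mm wide; open, the fingers measure 114 mm over their backs; the gripper's body (76 mm by 85 mm) begins 54 mm behind the grasp point. The pads swing forward as they close: fully open they stand 13 mm farther back than shut.
Start: joints at [1.11, 0.521, -0.036, 1.599, 0.021, 1.021, -0.113], TCP at [0.238, -0.578, 0.231] pointing down, gripper open.
Joint ranges: [-2.91, 2.91], [-0.3, 2.13], [-1.5, 1.42], [0.17, 2.43], [-1.26, 4.41], [0.16, 1.93], [-2.52, 2.52]. Speed limits (rad/s): [1.89, 1.89, 2.39, 2.39, 3.01, 3.01, 3.01].

## Interface

Orientations are given as a 3x3 rotation matrix whose columns are the frame's x, y, z axes.
In Python, from station import readout, get_image, camera_info, order gives the robot as it stands. The module is installed in compiled form; this text tells all that it offers.
- The arm moves only by the tool move_arm, never from a script. Its argument "series" is a list of rows, each a list of 3 entries, a list of its own where there are three numbers: the turn, a rotation vector about the tool's x, y, z in rad, then the shift along the tool's x, y, z in cm, then the finger opening in cm, from 0 to 8.54. In form: [[[ax, ay, az], [tx, ty, tz], gripper], ...]. A call has 1 to 12 rows; each row shifts and turns the commanded pose from where the row before left it, along the tool's axes as they then stand; what a row does not reach is not made up. A row lasts 1/10 s, in which the tool goes at most 50 mm and 8.59 degrees, less where a joint would pass 70% of its speed; a pose out of reach is approached as far as the arm can. A call is refused whole if a number of a shift passes 5 or a number of a turn 0.15, either way. A call with a gripper value outside its range is refused whole. The fingers move at their own pace and stop on an object; "force" is the grip in N (left out, the last holds). Time passes only in rows, so rows that do not move let the fingers close. It gives the time, the measured TCP pose, the force and the opening at its end, in the units of the state.
- readout.get_state(): the state, without advancing time (a new reading comes with each control period).
- get_image(name): name is "side" or "top"; returns (picture, depth): 384x512x3 uint8, red, green, blue; 384x512 float32, m along the optical axis (not along the pixel's ray), 0 where there is no reading.
- camera_info(name): a dict with "fov_y" (degrees; the focal length in pixels is half the picture's height over the tangent of half this angle, whatever the lens; pixels are square), "cx", "cy" (the principal point, pixels), "R" (3x3) and "t" (3): a world point X has camera coordinates R X + t. Camera axes: x right, y down, z forward; pixel columns grow to the right and rows downward; lengths in m; the calibration is good to about 2 mm. A picture is of the moment at which its call begins. camera_info takes no time and is no camera call.
- order.sign_off(): hands the job in, once; it reports no verdict.
The state is a dict: "t": time; "joint_pos": joint angles; "dq": joint speeds; "joint_torque": joint torques, N m; "eef_pos": TCP position; "eef_rot": TCP orientation; "ft_force": force on the tool from outside, world axes, zero at the start; "moment": the same for the moment, N m; "width": finger opening in m.
Only numpy, scipy, OpenCV 4.12 (cv2) and the standard library are available. Lean on these libraries where they do the work, as an engineer would, in place of code of your own. Each camera call takes 0.05 s, during which the arm holds its last target.

## Working session

There is one attempt and no reset: what is moved stays moved. The work goes in short steps, Python scripts to look and compute and a tool call to move; the robot and the scene stay as the last step left them, time stands still between calls to the robot, and variables do not carry over. Pictures are saved under pics/ and viewed, and the job is handed in when it is done.

Besides the shell and the picture viewer there is one more tool, called after ">>>" as name(argument=value, ...) on one line, values as JSON. move_arm: Moves the arm, as the interface text tells. Its arguments: {"type":"object","properties":{"series":{"type":"array","items":{"type":"array"}},"force":{"type":"number"}},"required":["series"]}

```bash
mkdir -p pics; ls
python3 - <<'E'
from station import readout, get_image, camera_info, order
import cv2,numpy as np
s=readout.get_state(); print({k:np.round(v,3).tolist() for k,v in s.items()})
for n in("top","side"):
    p,d=get_image(n); cv2.imwrite(f"pics/{n}0.png",p[:,:,::-1]); np.save(f"{n}0.npy",d); c=camera_info(n); print(n,c)
E
```

```text
pics
{'t': 0.0, 'joint_pos': [1.11, 0.522, -0.036, 1.6, 0.021, 1.021, -0.113], 'dq': [-0.001, -0.002, 0.0, -0.001, 0.0, 0.0, -0.0], 'joint_torque': [0.002, -92.711, 1.981, -36.992, 0.018, 0.008, 0.0], 'eef_pos': [0.238, -0.578, 0.231], 'eef_rot': [[0.381, -0.925, -0.001], [-0.925, -0.381, 0.001], [-0.001, 0.0, -1.0]], 'ft_force': [0.571, -0.137, 0.223], 'moment': [0.05, -0.039, 0.002], 'width': 0.085}
top {'fov_y': 48.314869960265355, 'cx': 260.5896440807452, 'cy': 198.00177774561112, 'R': array([[-0.00723151, -0.99995299, -0.00645882],
       [-0.98926623,  0.00809661, -0.14589988],
       [ 0.14594532,  0.00533441, -0.98927828]]), 't': array([0.0969132 , 0.53888102, 1.53597755])}
side {'fov_y': 51.36237041674839, 'cx': 252.84244329714124, 'cy': 197.71945990383753, 'R': array([[-0.98026319, -0.19763761, -0.0048429 ],
       [-0.12367538,  0.63216093, -0.76490324],
       [ 0.15423514, -0.74920754, -0.64412699]]), 't': array([0.53440007, 0.0737345 , 1.34202099])}
```

View pics/top0.png

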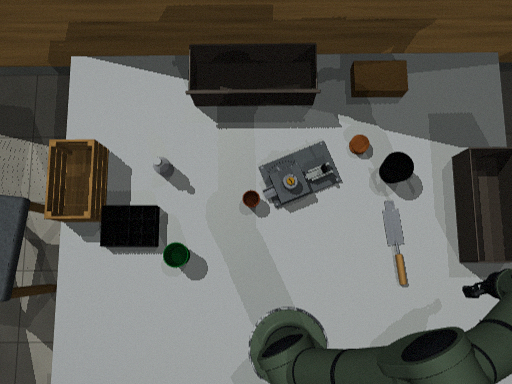

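View pics/side0.png

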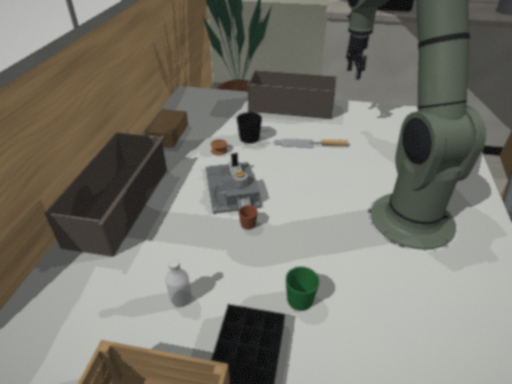

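```bash
cat > h.py <<'E'
import numpy as np,cv2
from station import readout,get_image,camera_info,order
def K(c): return 192/np.tan(np.radians(c['fov_y'])/2)
def at_z(n,u,v,z):
    c=camera_info(n);f=K(c);r=np.array([(u-c['cx'])/f,(v-c['cy'])/f,1]);R=np.array(c['R']);o=-R.T@c['t'];d=R.T@r
    return o+d*(z-o[2])/d[2]
def cloud(n,d):
    c=camera_info(n);f=K(c);v,u=np.mgrid[:384,:512]
    P=np.stack([(u-c['cx'])/f*d,(v-c['cy'])/f*d,d],-1)
    return (P-c['t'])@np.array(c['R'])
def proj(n,X):
    c=camera_info(n);f=K(c);p=np.asarray(X)@np.array(c['R']).T+c['t'];return np.stack([p[...,0]/p[...,2]*f+c['cx'],p[...,1]/p[...,2]*f+c['cy']],-1)
def crop(p,u0,u1,v0,v1,s,name):
    cv2.imwrite('pics/'+name,cv2.resize(p[v0:v1,u0:u1,::-1],None,fx=s,fy=s,interpolation=cv2.INTER_CUBIC))
E
python3 - <<'E'
from h import *
p=cv2.imread('pics/top0.png')[:,:,::-1];crop(p,250,350,135,215,8,'tc.png')
p=cv2.imread('pics/side0.png')[:,:,::-1];crop(p,195,275,140,230,7,'sc.png')
P=cloud('top',np.load('top0.npy'))
for v in range(140,212,6): print(v,' '.join('%4d'%(P[v,u,2]*1000) for u in range(255,348,4)))
print(P[181,291],P[300,180])
E
```

```text
140    0   -1    2    4    1   -2    0    2    1   -1    0   -6    0    0   -7   -7    1    0    2   -2    4   -1   -1    1
146   -5    1    2    1    0   -1   -1    0    0    0   -2    1   -1   -4   15   23   12   14    0    0    6    1    6    0
152    0   -3    2    2   -4   -1    0   -4    0    2   10    7   13    2   12   11    8   14   11    4    4   -5   -4   -9
158    1   -7   -1   -6    3    7    2   10   10    9    7    2   18    7    9    9   11    8    9    0   -6   -2    4   -2
164    1   -3   -2   10    5   12   10    5    9    5   15    5   13   13   16    6    8   93   31   10    0    7   -2    0
170   -5    0    7    5   14   12   35   55   54   52   53   58    8    8   31   25   40   73   95    9    6    3   -2    5
176    1    1   13    7   59   50   53   63   91   89   88   54   54   31   41   32   38   32 1598    8   12    7   -2   -1
182   -3   -1   -1   10   25   56   50   87  101   91   88   50   51   11   10   11   17   11   12   19   11    0    0   -5
188   -3   -4   -3   34   28   56   58   55   89   86   50   50   57   54   12   12    8    7   -1   -3    0    0    1   -3
194   34  -10   -2   15   26   29   54   48   51   57   56   58   48   13   -1   -2   -2   -6    0    1   -9    2   -3    0
200    8   57    0    0    2   10   34   53   58   30    4    5   -3    0    1    0    0    4   -3   -1   -1   -3    0    3
206   61   -4    0    3    3   13   13   -2   -4    0   -2    1    0   -1    0    0   -8   -3   -4    2   -1    1   -8   -1
[ 0.59139088 -0.01635684  0.0979259 ] [ 0.17098642  0.39095647 -0.00520528]
```

View pics/tc.png

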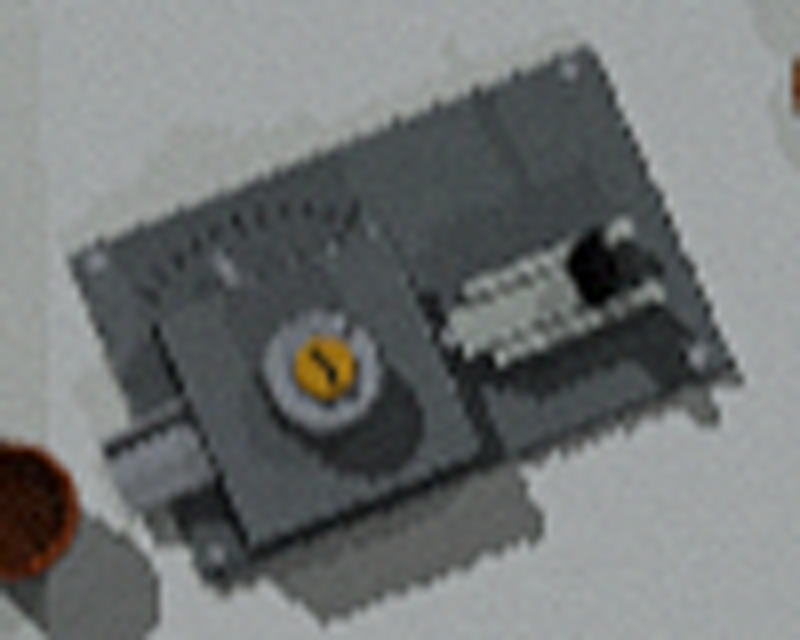

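View pics/sc.png

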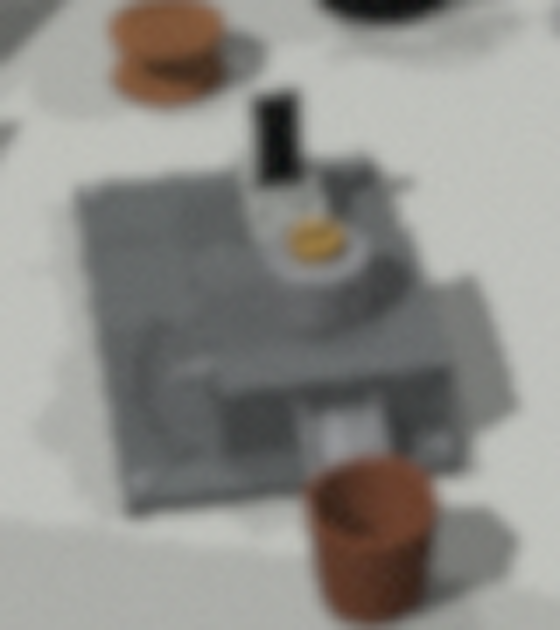

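```bash
cat >> h.py <<'E'
def cp(x,y,z,n='top',o=(250,135),s=8): return at_z(n,o[0]+(x+.5)/s-.5,o[1]+(y+.5)/s-.5,z)
E
python3 - <<'E'
from h import *
q=[(72,258),(592,48),(740,380),(217,590)]
loc=np.array([[110,80],[110,-190],[-60,-190],[-60,80]])/1e3
W=np.array([cp(x,y,.012)[:2] for x,y in q])
# rigid fit
lc=loc-loc.mean(0);wc=W-W.mean(0);H=lc.T@wc;th=np.arctan2(H[0,1]-H[1,0],H[0,0]+H[1,1])
R=np.array([[np.cos(th),-np.sin(th)],[np.sin(th),np.cos(th)]]);o=W.mean(0)-R@loc.mean(0)
print(W,th,o,'res',(W-(loc@R.T+o))*1e3)
print('stem',cp(325,368,.1),'ringtop',cp(319,372,.091))
print('tab top',cp(600,265,.093),'pred',R@[0,-.141]+o)
# ptr tip
t=cp(221,255,.036)[:2];l=R.T@(t-o);print('ptr',l,np.arctan2(l[1],l[0]),np.hypot(*l))
P=cloud('top',np.load('top0.npy'));m=(P[...,2]>.095)&(P[...,2]<.11)&(np.hypot(P[...,0]-.59,P[...,1]+.015)<.03);print(m.sum(),P[m].mean(0))
for n,h,z0 in(('top',(.45,.75,-.2,.1),0),):
    m=(P[...,2]>.045)&(P[...,2]<.065)&(np.hypot(P[...,0]-o[0],P[...,1]-o[1])<.09);print('bridge',P[m].mean(0))
m=(P[...,2]>.06)&(P[...,2]<.11)&(np.hypot(P[...,0]-(R@[0,-.14]+o)[0],P[...,1]-(R@[0,-.14]+o)[1])<.03);print('tab',m.sum(),P[m].mean(0))
P=cloud('side',np.load('side0.npy'))
m=(P[...,2]>.094)&(P[...,2]<.108)&(np.hypot(P[...,0]-.59,P[...,1]+.015)<.03);print(m.sum(),P[m].mean(0))
print('side stem',cp(318,240,.1,'side',(195,140),7),'side tab top',cp(276,93,.093,'side',(195,140),7))
q2=[(80,190),(370,155),(465,470),(130,510)]
print([cp(x,y,.012,'side',(195,140),7)[:2] for x,y in q2])
E
```

```text
[[ 0.66319394  0.09972283]
 [ 0.7634695  -0.14917648]
 [ 0.60183517 -0.2141038 ]
 [ 0.50432394  0.03310059]] 0.3823001101805381 [ 0.58949236 -0.01591111] res [[ 1.48703413  0.37311005]
 [ 1.0375993   1.9822309 ]
 [-2.86919821  0.47435602]
 [ 0.34456478 -2.82969697]]
stem [ 0.59260888 -0.01335527  0.1       ] ringtop [ 0.5925109  -0.01122696  0.091     ]
tab top [ 0.63988174 -0.13796238  0.093     ] pred [ 0.64209319 -0.14673218]
ptr [0.08131782 0.0167984 ] 0.2037116087392786 0.08303477616763562
46 [ 0.59071128 -0.0116163   0.09927069]
bridge [ 0.58982943 -0.01244058  0.05469051]
tab 37 [ 0.64008975 -0.1375813   0.08540169]
57 [ 0.59399594 -0.00901056  0.0992172 ]
side stem [ 0.59183674 -0.00997236  0.1       ] side tab top [ 0.64506771 -0.14243834  0.093     ]
[array([ 0.76103593, -0.14488192]), array([ 0.60916259, -0.20901301]), array([0.5070706, 0.0461861]), array([0.66126953, 0.10630846])]
```

```bash
cat >> h.py <<'E'
th=0.380
def st():
    s=readout.get_state();R=np.array(s['eef_rot']);p=np.array(s['eef_pos'])
    return s,R,p
O=np.array([.5918,-.0122]);RD=np.array([[np.cos(th),-np.sin(th)],[np.sin(th),np.cos(th)]])
def d2w(x,y,z): return np.r_[RD@[x,y]+O,z]
def togo(x,y,z):
    s,R,p=st();return R.T@(d2w(x,y,z)-p)*100
def rep():
    s,R,p=st();l=RD.T@(p[:2]-O)
    print('t',round(s['t'],2),'doser mm',np.round(np.r_[l,p[2]]*1e3,1),'yawx-doser-y',round(np.angle(np.exp(1j*(np.arctan2(R[1,0],R[0,0])-(th-np.pi/2)))),4),'zax',np.round(R[:,2],4),'F dos',np.round(np.r_[RD.T@s['ft_force'][:2],s['ft_force'][2]],1),'M',np.round(s['moment'],3),'w',round(float(s['width'])*1e3,1),'q',np.round(s['joint_pos'],2))
E
python3 - <<'E'
from h import *
rep()
print(togo(0,-.176,.231),togo(0,-.176,.057))
P=cloud('top',np.load('top0.npy'))
for n,u,v in(('dark',396,168),('reel',359,145),('near',251,199)): 
    w=at_z('top',u,v,.09 if n=='dark' else .036 if n=='reel' else .06);print(n,w,RD.T@(w[:2]-O))
print('tab dos',RD.T@(np.array([.640,-.138])-O),RD.T@(np.array([.645,-.1424])-O))
E
```

```text
t 0.1 doser mm [-538.3 -393.8  230.8] yawx-doser-y 0.0108 zax [-4.e-04  9.e-04 -1.e+00] F dos [0.1 0.7 0.1] M [0.054 0.02  0.002] w 85.6 q [ 1.11  0.52 -0.04  1.6   0.02  1.02 -0.11]
[-2.12019492e+01 -5.40653502e+01 -3.02069167e-03] [-21.18449558 -54.06661235  17.39697051]
dark [ 0.63717377 -0.39475265  0.09      ] [-0.09975959 -0.37209318]
reel [ 0.7382266  -0.27802239  0.036     ] [ 0.03738224 -0.30117248]
near [0.53325688 0.12751347 0.06      ] [-0.00254433  0.1514618 ]
tab dos [-0.00190016 -0.13470438] [ 0.00111111 -0.1406451 ]
```

>>> move_arm(series=[[[0,0,0.01],[-1.75,-4.5,0],0],[[0,0,0],[-1.75,-4.5,0],0],[[0,0,0],[-1.75,-4.5,0],0],[[0,0,0],[-1.75,-4.5,0],0],[[0,0,0],[-1.75,-4.5,0],0],[[0,0,0],[-1.75,-4.5,0],0],[[0,0,0],[-1.75,-4.5,0],0],[[0,0,0],[-1.75,-4.5,0],0],[[0,0,0],[-1.75,-4.5,0],0],[[0,0,0],[-1.75,-4.5,0],0],[[0,0,0],[-1.75,-4.5,0],0],[[0,0,0],[-1.75,-4.5,0],0]], force=40)

```text
t: 1.3
eef_pos: [0.6621, -0.1803, 0.231]
eef_rot: [[0.372, -0.928, -0.0], [-0.928, -0.372, -0.0], [-0.0, 0.0, -1.0]]
ft_force: [-0.5, -0.8, 0.7]
width: 0.0002
```

Run:
```python
from h import *
rep();print(togo(0,-.176,.057))
p,d=get_image('side');crop(p,195,295,100,230,5,'s1.png')
p,d=get_image('top');crop(p,250,350,135,215,8,'t1.png');rep()
```

```text
t 1.3 doser mm [   2.9 -182.2  231. ] yawx-doser-y 0.0007 zax [-5.e-04 -0.e+00 -1.e+00] F dos [-0.7 -0.6  0.7] M [0.001 0.048 0.015] w 0.2 q [ 0.25  0.62 -0.12  1.42  0.08  1.11 -1.07]
[-0.61990846  0.28273336 17.40443948]
t 1.4 doser mm [   7.3 -177.9  230.1] yawx-doser-y 0.0084 zax [ 3.0e-04  3.7e-03 -1.0e+00] F dos [-0.7  0.9 -1. ] M [0.01  0.036 0.03 ] w 0.3 q [ 0.25  0.63 -0.12  1.41  0.08  1.11 -1.07]
```

>>> move_arm(series=[[[0,0,0],[0,0,2],0],[[0,0,0],[0,0,2],0],[[0,0,0],[0,0,2],0],[[0,0,0],[0,0,2],0],[[0,0,0],[0,0,2],0],[[0,0,0],[0,0,1],0],[[0,0,0],[0,0,0],0],[[0,0,0],[0,0,0],0]])

```text
t: 2.2
eef_pos: [0.6613, -0.182, 0.1219]
eef_rot: [[0.372, -0.928, 0.0], [-0.928, -0.372, -0.0], [0.0, -0.0, -1.0]]
ft_force: [-0.0, -0.8, 0.8]
width: -0.0001
```

Run:
```python
from h import *
rep();print(togo(0,-.176,.057))
p,d=get_image('side');crop(p,195,295,100,230,5,'s2.png')
```

```text
t 2.2 doser mm [   1.5 -183.4  121.9] yawx-doser-y 0.0007 zax [ 4.e-04 -1.e-04 -1.e+00] F dos [-0.3 -0.7  0.8] M [0.012 0.01  0.004] w -0.1 q [ 0.25  0.74 -0.11  1.51  0.1   0.9  -1.08]
[-0.74360023  0.15607068  6.48921329]
```

View pics/s2.png

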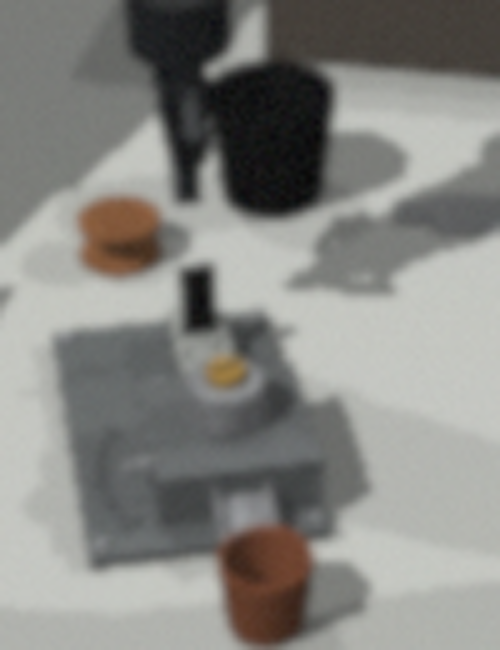

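>>> move_arm(series=[[[0,0,0],[0,0,1.5],0],[[0,0,0],[0,0.15,2],0],[[0,0,0],[0,0,2],0],[[0,0,0],[0,0,1],0],[[0,0,0],[0,0,0],0],[[0,0,0],[0,0,0],0],[[0,0,0],[0,0,0],0]])

```text
t: 2.95
eef_pos: [0.6602, -0.1826, 0.0574]
eef_rot: [[0.372, -0.928, 0.001], [-0.928, -0.372, -0.0], [0.001, -0.001, -1.0]]
ft_force: [-0.4, 0.3, 0.1]
width: 0.0
```

Run:
```python
from h import *
rep()
p,d=get_image('side');crop(p,195,295,100,230,5,'s3.png')
p,d=get_image('top');crop(p,250,350,135,215,8,'t3.png');rep()
```

```text
t 2.95 doser mm [   0.4 -183.6   57.4] yawx-doser-y 0.0007 zax [ 1.5e-03 -3.0e-04 -1.0e+00] F dos [-0.2  0.4  0.1] M [-0.002 -0.022  0.03 ] w 0.0 q [ 0.25  0.81 -0.11  1.54  0.11  0.79 -1.09]
t 3.05 doser mm [   0.2 -183.5   57.2] yawx-doser-y 0.0006 zax [ 1.3e-03 -3.0e-04 -1.0e+00] F dos [-0.1  1.4 -0. ] M [-0.029 -0.023  0.003] w 0.3 q [ 0.25  0.82 -0.11  1.54  0.11  0.79 -1.09]
```

View pics/s3.png

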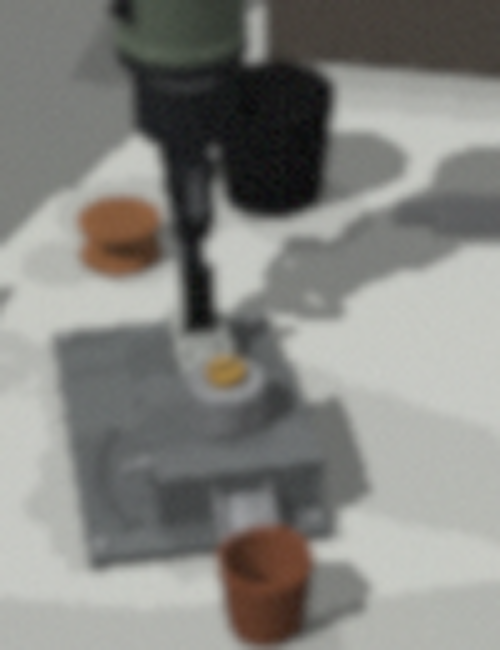

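View pics/t3.png

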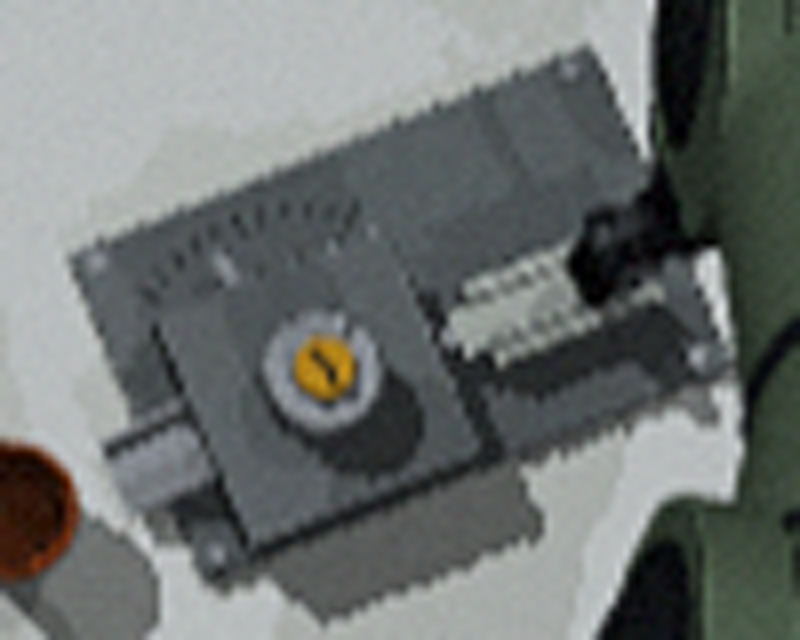

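>>> move_arm(series=[[[0,0,0],[-0.5,0,0],0],[[0,0,0],[-0.5,0,0],0],[[0,0,0],[-0.3,0,0],0],[[0,0,0],[0,0,0],0],[[0,0,0],[0,0,0],0]])

```text
t: 3.55
eef_pos: [0.6548, -0.1704, 0.0564]
eef_rot: [[0.372, -0.928, 0.0], [-0.928, -0.372, -0.0], [0.0, -0.0, -1.0]]
ft_force: [-0.1, -0.7, -0.4]
width: -0.0002
```

```bash
python3 -c "
from h import *
rep()"
```

```text
t 3.55 doser mm [-1.000e-01 -1.702e+02  5.640e+01] yawx-doser-y 0.0009 zax [ 1.e-04 -1.e-04 -1.e+00] F dos [-0.3 -0.6 -0.4] M [-0.007 -0.033  0.038] w -0.2 q [ 0.23  0.81 -0.11  1.56  0.11  0.78 -1.11]
```

>>> move_arm(series=[[[0,0,0],[-0.2,0,0],0],[[0,0,0],[-0.2,0,0],0],[[0,0,0],[-0.2,0,0],0],[[0,0,0],[0,0,0],0],[[0,0,0],[0,0,0],0]])

```text
t: 4.05
eef_pos: [0.6526, -0.1648, 0.0563]
eef_rot: [[0.372, -0.928, 0.0], [-0.928, -0.372, 0.0], [0.0, -0.0, -1.0]]
ft_force: [0.0, 0.3, 0.3]
width: 0.0
```

```bash
python3 -c "
from h import *
rep()"
```

```text
t 4.05 doser mm [-1.000e-01 -1.642e+02  5.630e+01] yawx-doser-y 0.0008 zax [ 0.  0. -1.] F dos [0.1 0.3 0.3] M [-0.092  0.01   0.013] w 0.0 q [ 0.23  0.8  -0.11  1.58  0.11  0.77 -1.12]
```

Tracks cleanly with no steady force. Continue in small steps.

>>> move_arm(series=[[[0,0,0],[-0.2,0,0],0],[[0,0,0],[-0.2,0,0],0],[[0,0,0],[-0.1,0,0],0],[[0,0,0],[0,0,0],0],[[0,0,0],[0,0,0],0]])

```text
t: 4.55
eef_pos: [0.6507, -0.1601, 0.0563]
eef_rot: [[0.372, -0.928, 0.0], [-0.928, -0.372, -0.0], [0.0, -0.0, -1.0]]
ft_force: [0.5, 0.6, -0.5]
width: 0.0
```

```bash
python3 -c "
from h import *
rep()"
```

```text
t 4.55 doser mm [  -0.2 -159.2   56.3] yawx-doser-y 0.0008 zax [ 0. -0. -1.] F dos [ 0.7  0.4 -0.5] M [ 0.035  0.003 -0.028] w 0.0 q [ 0.22  0.8  -0.11  1.58  0.11  0.77 -1.12]
```

>>> move_arm(series=[[[0,0,0],[-0.2,0,0],0],[[0,0,0],[-0.1,0,0],0],[[0,0,0],[-0.1,0,0],0],[[0,0,0],[0,0,0],0],[[0,0,0],[0,0,0],0]])

```text
t: 5.05
eef_pos: [0.6492, -0.1565, 0.0563]
eef_rot: [[0.372, -0.928, 0.0], [-0.928, -0.372, -0.0], [0.0, -0.0, -1.0]]
ft_force: [-0.4, 0.0, 0.9]
width: -0.0002
```

```bash
python3 -c "
from h import *
rep()"
```

```text
t 5.05 doser mm [  -0.2 -155.3   56.3] yawx-doser-y 0.0008 zax [ 0. -0. -1.] F dos [-0.4  0.2  0.9] M [-0.022 -0.013 -0.036] w -0.2 q [ 0.22  0.79 -0.11  1.59  0.11  0.76 -1.13]
```

>>> move_arm(series=[[[0,0,0],[-0.1,0,0],0],[[0,0,0],[-0.1,0,0],0],[[0,0,0],[-0.1,0,0],0],[[0,0,0],[0,0,0],0],[[0,0,0],[0,0,0],0]])

```text
t: 5.55
eef_pos: [0.6486, -0.1551, 0.0564]
eef_rot: [[0.371, -0.929, 0.001], [-0.929, -0.371, -0.002], [0.002, -0.001, -1.0]]
ft_force: [5.0, -7.6, -2.9]
width: 0.0004
```

>>> move_arm(series=[[[0,0,0],[-0.1,0,0],0],[[0,0,0],[-0.1,0,0],0],[[0,0,0],[-0.1,0,0],0],[[0,0,0],[0,0,0],0],[[0,0,0],[0,0,0],0]])

```text
t: 6.05
eef_pos: [0.6475, -0.1524, 0.0565]
eef_rot: [[0.371, -0.929, 0.001], [-0.929, -0.371, -0.002], [0.002, -0.001, -1.0]]
ft_force: [5.1, -7.6, -3.4]
width: -0.0005
```

```bash
python3 -c "
from h import *
rep()"
```

```text
t 6.05 doser mm [  -0.3 -150.9   56.5] yawx-doser-y -0.0002 zax [ 0.0015 -0.0017 -1.    ] F dos [ 1.9 -8.9 -3.4] M [-1.487 -0.977  0.002] w -0.5 q [ 0.21  0.79 -0.11  1.6   0.11  0.75 -1.14]
```

>>> move_arm(series=[[[0,0,0],[-0.1,0,0],0],[[0,0,0],[-0.1,0,0],0],[[0,0,0],[0,0,0],0],[[0,0,0],[0,0,0],0]])

```text
t: 6.45
eef_pos: [0.6467, -0.1506, 0.0564]
eef_rot: [[0.371, -0.929, 0.001], [-0.929, -0.371, -0.002], [0.002, -0.001, -1.0]]
ft_force: [5.6, -8.1, -3.8]
width: -0.0001
```

>>> move_arm(series=[[[0,0,0],[-0.1,0,0],0],[[0,0,0],[-0.1,0,0],0],[[0,0,0],[0,0,0],0],[[0,0,0],[0,0,0],0]])

```text
t: 6.85
eef_pos: [0.646, -0.1487, 0.0564]
eef_rot: [[0.371, -0.929, 0.001], [-0.929, -0.371, -0.002], [0.002, -0.001, -1.0]]
ft_force: [4.9, -8.3, -3.6]
width: -0.0003
```

```bash
python3 -c "
from h import *
rep()"
```

```text
t 6.85 doser mm [  -0.3 -146.9   56.4] yawx-doser-y -0.0002 zax [ 0.0015 -0.0017 -1.    ] F dos [ 1.5 -9.5 -3.6] M [-1.494 -0.932 -0.034] w -0.3 q [ 0.2   0.79 -0.11  1.61  0.11  0.75 -1.14]
```

>>> move_arm(series=[[[0,0,0],[-0.1,0,0],0],[[0,0,0],[-0.1,0,0],0],[[0,0,0],[0,0,0],0],[[0,0,0],[0,0,0],0]])

```text
t: 7.25
eef_pos: [0.6454, -0.1473, 0.0565]
eef_rot: [[0.37, -0.929, 0.002], [-0.929, -0.37, -0.002], [0.003, -0.001, -1.0]]
ft_force: [7.0, -9.7, -5.5]
width: 0.0001
```

>>> move_arm(series=[[[0,0,0],[-0.1,0,0],0],[[0,0,0],[-0.1,0,0],0],[[0,0,0],[0,0,0],0],[[0,0,0],[0,0,0],0]])

```text
t: 7.65
eef_pos: [0.6452, -0.1467, 0.0566]
eef_rot: [[0.37, -0.929, 0.003], [-0.929, -0.37, -0.004], [0.004, -0.002, -1.0]]
ft_force: [11.1, -16.4, -7.6]
width: 0.0002
```

```bash
python3 -c "
from h import *
rep()"
```

```text
t 7.65 doser mm [  -0.3 -144.7   56.6] yawx-doser-y -0.0013 zax [ 0.0032 -0.0035 -1.    ] F dos [  4.2 -19.3  -7.6] M [-3.079 -1.962 -0.009] w 0.2 q [ 0.2   0.78 -0.1   1.61  0.11  0.75 -1.15]
```

>>> move_arm(series=[[[0,0,0],[-0.05,0,0],0],[[0,0,0],[0,0,0],0],[[0,0,0],[0,0,0],0]])

```text
t: 7.95
eef_pos: [0.6451, -0.1467, 0.0567]
eef_rot: [[0.369, -0.929, 0.004], [-0.929, -0.369, -0.004], [0.005, -0.002, -1.0]]
ft_force: [12.4, -17.3, -9.7]
width: 0.0002
```

```bash
python3 -c "
from h import *
rep()"
```

```text
t 7.95 doser mm [  -0.3 -144.7   56.7] yawx-doser-y -0.0015 zax [ 0.0036 -0.004  -1.    ] F dos [  5.  -20.7  -9.7] M [-3.501 -2.307 -0.076] w 0.2 q [ 0.2   0.78 -0.1   1.61  0.11  0.75 -1.15]
```

>>> move_arm(series=[[[0,0,0],[0.5,0,0],0],[[0,0,0],[1,0,0],0],[[0,0,0],[0.5,0,0],0],[[0,0,0],[0,0,-2],0],[[0,0,0],[0,0,-4],4],[[0,0,0],[0,0,-3],8.5],[[0,0,0],[0,0,-1],8.5],[[0,0,0],[0,0,0],8.5],[[0,0,0],[0,0,0],8.5]])

```text
t: 8.85
eef_pos: [0.6508, -0.1615, 0.1553]
eef_rot: [[0.372, -0.928, -0.001], [-0.928, -0.372, 0.0], [-0.001, 0.001, -1.0]]
ft_force: [-0.1, 0.7, -1.1]
width: 0.0723
```

Run:
```python
from h import *
rep();print(togo(0,0,.157))
p,d=get_image('side');crop(p,195,295,100,230,5,'s4.png')
p,d=get_image('top');crop(p,250,350,135,215,8,'t4.png')
```

```text
t 8.85 doser mm [  -0.6 -160.6  155.3] yawx-doser-y 0.0008 zax [-1.2e-03  3.0e-04 -1.0e+00] F dos [ 0.1  0.7 -1.1] M [ 0.022  0.003 -0.035] w 72.3 q [ 0.23  0.68 -0.12  1.53  0.09  0.94 -1.11]
[-16.05742665  -0.07277367  -0.16112438]
```

View pics/t4.png

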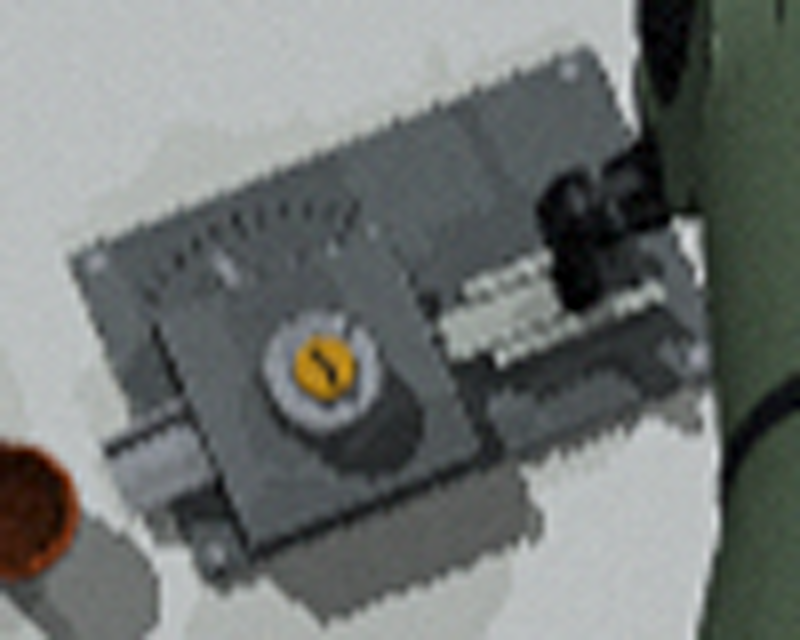

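>>> move_arm(series=[[[0,0,0],[-2,0,0],8.5],[[0,0,0],[-4,0,0],8.5],[[0,0,0],[-4,0,0],8.5],[[0,0,0],[-4,0,0],8.5],[[0,0,0],[-2,0,0],8.5],[[0,0,0],[0,0,0],8.5],[[0,0,0],[0,0,0],8.5],[[0,0,0],[0,0,0],8.5]])

```text
t: 9.75
eef_pos: [0.5918, -0.0141, 0.1557]
eef_rot: [[0.371, -0.929, -0.001], [-0.929, -0.371, -0.0], [0.0, 0.001, -1.0]]
ft_force: [0.3, -0.2, 0.3]
width: 0.0849
```

Run:
```python
from h import *
rep();print(togo(0,0,.061))
p,d=get_image('side');crop(p,185,285,80,230,5,'s5.png')
p,d=get_image('top');crop(p,250,350,135,215,8,'t5.png')
```

```text
t 9.75 doser mm [ -0.7  -1.8 155.7] yawx-doser-y -0.0004 zax [-7.e-04 -4.e-04 -1.e+00] F dos [ 0.2 -0.2  0.3] M [ 0.043 -0.041  0.004] w 84.9 q [ 0.01  0.56 -0.13  1.75  0.09  0.83 -1.35]
[-0.17682874 -0.07549684  9.47291886]
```

View pics/s5.png

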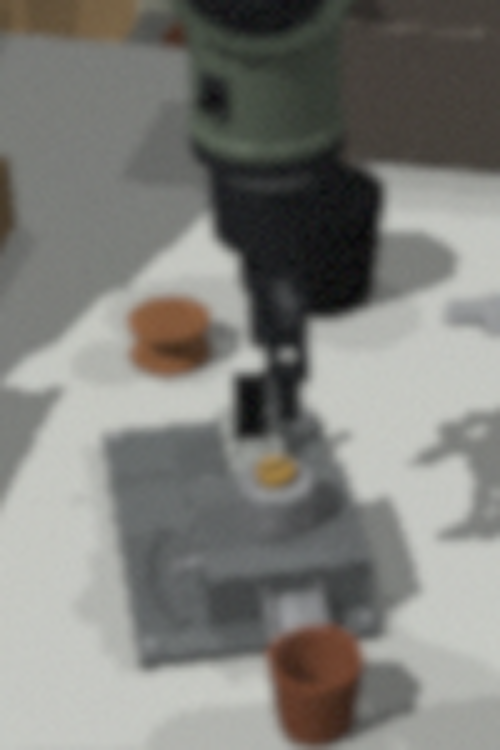

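View pics/t5.png

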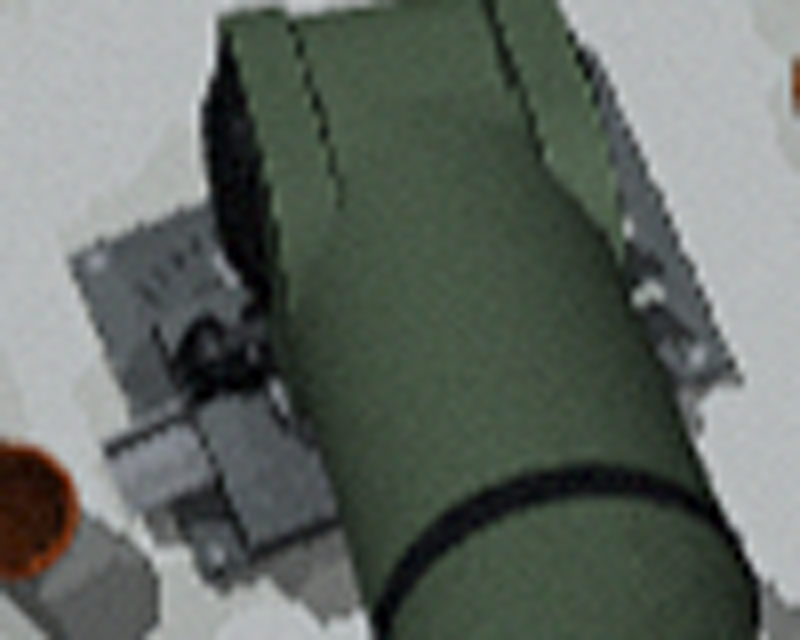

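>>> move_arm(series=[[[0,0,0],[-0.18,-0.08,2],8.5],[[0,0,0],[0,0,2],8.5],[[0,0,0],[0,0,2],8.5],[[0,0,0],[0,0,2],8.5],[[0,0,0],[0,0,1],8.5],[[0,0,0],[0,0,0.55],8.5],[[0,0,0],[0,0,0],8.5],[[0,0,0],[0,0,0],8.5],[[0,0,0],[0,0,0],8.5]])

```text
t: 10.75
eef_pos: [0.5923, -0.0111, 0.0616]
eef_rot: [[0.372, -0.928, 0.001], [-0.928, -0.372, 0.0], [0.0, -0.001, -1.0]]
ft_force: [0.2, 0.7, -0.2]
width: 0.0849
```

Run:
```python
from h import *
rep()
p,d=get_image('side');crop(p,185,285,100,230,5,'s6.png')
```

```text
t 10.75 doser mm [ 0.9  0.9 61.6] yawx-doser-y 0.0006 zax [ 1.2e-03  1.0e-04 -1.0e+00] F dos [ 0.5  0.5 -0.2] M [ 0.035  0.014 -0.003] w 84.9 q [-0.    0.69 -0.11  1.81  0.12  0.65 -1.38]
```

View pics/s6.png

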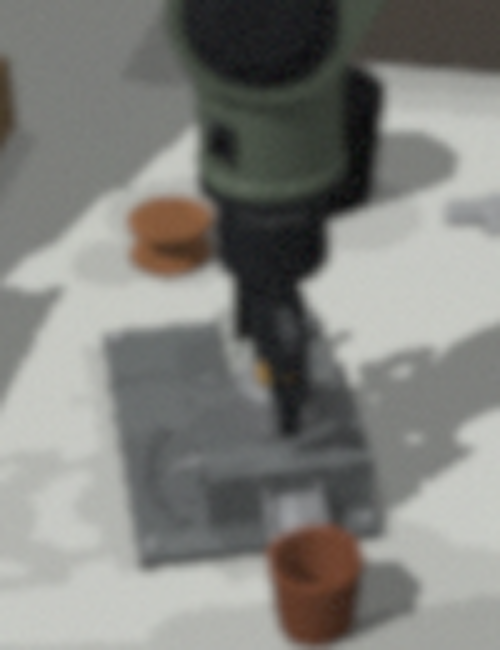

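>>> move_arm(series=[[[0,0,0],[0,0,0],6.5],[[0,0,0],[0,0,0],5.7],[[0,0,0],[0,0,0],5.0],[[0,0,0],[0,0,0],5.0],[[0,0,0],[0,0,0],4.5],[[0,0,0],[0,0,0],4.5],[[0,0,0],[0,0,0],4.5]], force=30)

```text
t: 11.5
eef_pos: [0.5923, -0.0117, 0.0614]
eef_rot: [[0.371, -0.929, 0.001], [-0.929, -0.371, -0.001], [0.001, -0.001, -1.0]]
ft_force: [-0.5, -3.6, 8.2]
width: 0.0532
```

Run:
```python
from h import *
rep()
```

```text
t 11.5 doser mm [ 0.7  0.3 61.4] yawx-doser-y 0.0002 zax [ 1.1e-03 -6.0e-04 -1.0e+00] F dos [-1.8 -3.1  8.2] M [-0.625  0.126  0.086] w 53.2 q [-0.    0.69 -0.11  1.81  0.12  0.65 -1.38]
```

>>> move_arm(series=[[[0,0,0.05],[0,0,0],4.5],[[0,0,0.1],[0,0,0],4.5],[[0,0,0.1],[0,0,0],4.5],[[0,0,0.1],[0,0,0],4.5],[[0,0,0.05],[0,0,0],4.5],[[0,0,0],[0,0,0],4.5],[[0,0,0],[0,0,0],4.5]])

```text
t: 12.2
eef_pos: [0.5923, -0.0115, 0.0614]
eef_rot: [[-0.02, -1.0, 0.001], [-1.0, 0.02, -0.0], [0.0, -0.001, -1.0]]
ft_force: [-1.0, -2.9, 7.6]
width: 0.053
```

Run:
```python
from h import *
rep()
p,d=get_image('side');crop(p,185,285,100,230,5,'s7.png')
p,d=get_image('top');crop(p,250,350,135,215,8,'t7.png')
rep()
```

```text
t 12.2 doser mm [ 0.7  0.5 61.4] yawx-doser-y -0.3997 zax [ 1.e-03 -5.e-04 -1.e+00] F dos [-2.  -2.3  7.6] M [-0.386  0.203 -0.077] w 53.0 q [-0.08  0.69 -0.01  1.81  0.01  0.64 -1.68]
t 12.3 doser mm [ 0.7  0.5 61.4] yawx-doser-y -0.3997 zax [ 1.e-03 -4.e-04 -1.e+00] F dos [-1.2 -1.8  8.1] M [-0.39   0.19  -0.021] w 53.1 q [-0.08  0.69 -0.01  1.81  0.01  0.64 -1.68]
```

View pics/t7.png

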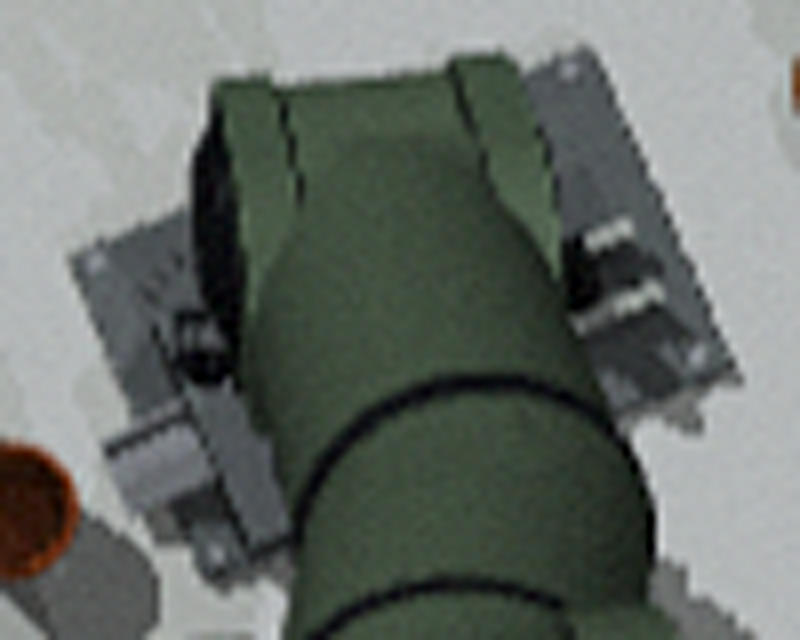

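>>> move_arm(series=[[[0,0,0],[0,0,0],7],[[0,0,0],[0,0,0],8.5],[[0,0,0],[0,0,0],8.5],[[0,0,0],[0,0,0],8.5],[[0,0,-0.12],[0,0,0],8.5],[[0,0,-0.14],[0,0,0],8.5],[[0,0,-0.14],[0,0,0],8.5],[[0,0,-0.14],[0,0,0],8.5],[[0,0,-0.14],[0,0,0],8.5],[[0,0,-0.14],[0,0,0],8.5],[[0,0,-0.14],[0,0,0],8.5],[[0,0,-0.14],[0,0,0],8.5]])

```text
t: 13.5
eef_pos: [0.5918, -0.0111, 0.0608]
eef_rot: [[0.885, -0.466, -0.0], [-0.466, -0.885, 0.0], [-0.0, 0.0, -1.0]]
ft_force: [-0.6, -0.4, 0.6]
width: 0.0853
```

Run:
```python
from h import *
rep()
p,d=get_image('side');crop(p,185,285,100,230,5,'s8.png')
```

```text
t 13.5 doser mm [ 0.5  1.  60.8] yawx-doser-y 0.7065 zax [-0.  0. -1.] F dos [-0.7 -0.1  0.6] M [-0.063 -0.032  0.065] w 85.3 q [ 0.13  0.71 -0.3   1.8   0.31  0.68 -0.83]
```

View pics/s8.png

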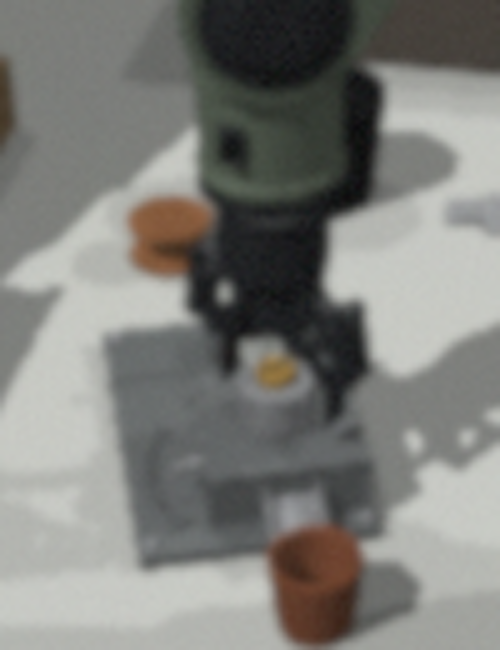

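>>> move_arm(series=[[[0,0,0],[0,0,0],7],[[0,0,0],[0,0,0],6.0],[[0,0,0],[0,0,0],5.2],[[0,0,0],[0,0,0],4.5],[[0,0,0],[0,0,0],4.5],[[0,0,0],[0,0,0],4.5],[[0,0,0],[0,0,0],4.5]], force=30)

```text
t: 14.25
eef_pos: [0.5928, -0.0115, 0.0613]
eef_rot: [[0.881, -0.473, 0.002], [-0.473, -0.881, -0.001], [0.002, -0.0, -1.0]]
ft_force: [4.5, -4.1, 3.2]
width: 0.0532
```

Run:
```python
from h import *
rep()
s,R,p=st();print('F tool',R.T@np.array(s['ft_force']))
```

```text
t 14.25 doser mm [ 1.2  0.3 61.3] yawx-doser-y 0.6982 zax [ 1.8e-03 -5.0e-04 -1.0e+00] F dos [ 2.7 -5.4  3.2] M [-0.59  -0.649 -0.038] w 53.2 q [ 0.13  0.71 -0.3   1.8   0.31  0.68 -0.84]
F tool [ 5.87603158  1.46437197 -3.15417419]
```

>>> move_arm(series=[[[0,0,0.05],[0.1,0,0],4.5],[[0,0,0.1],[0,0,0],4.5],[[0,0,0.1],[0,0,0],4.5],[[0,0,0.1],[0,0,0],4.5],[[0,0,0.05],[0,0,0],4.5],[[0,0,0],[0,0,0],4.5]])

```text
t: 14.85
eef_pos: [0.5929, -0.0115, 0.0612]
eef_rot: [[0.626, -0.78, 0.0], [-0.78, -0.626, -0.001], [0.001, -0.0, -1.0]]
ft_force: [-0.4, -2.3, 6.5]
width: 0.0534
```

```bash
cat > m.py <<'E'
from h import *
rep()
a=[]
for i in range(8): 
    s,R,p=st(); a.append(s['moment'][2])
print('mz',np.round(a,3))
s,R,p=st();print('F tool',R.T@np.array(s['ft_force']),s['joint_torque'][6])
E
python3 m.py
```

```text
t 14.85 doser mm [ 1.3  0.3 61.2] yawx-doser-y 0.2967 zax [ 4.e-04 -5.e-04 -1.e+00] F dos [-1.2 -1.9  6.5] M [-0.084  0.329 -0.019] w 53.4 q [ 0.05  0.7  -0.19  1.8   0.2   0.66 -1.15]
mz [-0.019 -0.019 -0.019 -0.019 -0.019 -0.019 -0.019 -0.019]
F tool [ 1.49976209  1.75307536 -6.51400112] -1.117684543132782
```

```bash
cat > m.py <<'E'
from h import *
a=[];f=[];tq=[]
for i in range(8): 
    get_image('side'); s,R,p=st(); a.append(s['moment'][2]);f.append(R.T@np.array(s['ft_force']));tq.append(s['joint_torque'][6])
rep()
print('mz',np.round(np.mean(a),3),'+-',np.round(np.std(a)/8**.5,3),'Ftool',np.mean(f,0).round(2),'j7',np.round(np.mean(tq),3))
E
python3 m.py
```

```text
t 15.25 doser mm [ 1.4  0.2 61.3] yawx-doser-y 0.2985 zax [ 6.e-04 -2.e-04 -1.e+00] F dos [-1.  -1.6  7.2] M [-0.012  0.33  -0.079] w 53.3 q [ 0.05  0.7  -0.2   1.8   0.21  0.66 -1.15]
mz -0.069 +- 0.013 Ftool [ 0.79  1.61 -6.94] j7 -0.02
```

>>> move_arm(series=[[[0,0,0.05],[0,0,0],4.5],[[0,0,0.05],[0,0,0],4.5],[[0,0,0],[0,0,0],4.5]])

```text
t: 15.55
eef_pos: [0.593, -0.0115, 0.0612]
eef_rot: [[0.545, -0.838, 0.001], [-0.838, -0.545, -0.0], [0.001, -0.0, -1.0]]
ft_force: [-0.1, -1.9, 7.7]
width: 0.0535
```

```bash
python3 m.py
```

```text
t 15.95 doser mm [ 1.4  0.2 61.2] yawx-doser-y 0.1986 zax [ 5.e-04 -2.e-04 -1.e+00] F dos [-1.4 -1.1  7.9] M [-0.03   0.288 -0.064] w 53.1 q [ 0.04  0.7  -0.17  1.8   0.18  0.66 -1.23]
mz -0.056 +- 0.009 Ftool [ 0.98  1.56 -7.26] j7 -0.012
```

>>> move_arm(series=[[[0,0,0.02],[0,0,0],4.5],[[0,0,0.02],[0,0,0],4.5],[[0,0,0.02],[0,0,0],4.5],[[0,0,0.01],[0,0,0],4.5],[[0,0,0.01],[0,0,0],4.5]])

```text
t: 16.45
eef_pos: [0.593, -0.0115, 0.0613]
eef_rot: [[0.478, -0.878, 0.001], [-0.878, -0.478, -0.0], [0.0, -0.0, -1.0]]
ft_force: [-1.2, -0.8, 6.8]
width: 0.0533
```

```bash
python3 -c "
from h import *
rep()"; python3 m.py
```

```text
t 16.45 doser mm [ 1.4  0.2 61.3] yawx-doser-y 0.1182 zax [ 6.e-04 -2.e-04 -1.e+00] F dos [-1.4 -0.3  6.8] M [-0.017  0.32   0.026] w 53.3 q [ 0.02  0.7  -0.15  1.8   0.16  0.65 -1.29]
t 16.85 doser mm [ 1.4  0.2 61.2] yawx-doser-y 0.1186 zax [ 6.e-04 -2.e-04 -1.e+00] F dos [-0.9 -1.1  7.1] M [-0.006  0.263  0.024] w 53.5 q [ 0.02  0.7  -0.15  1.8   0.16  0.65 -1.29]
mz 0.023 +- 0.006 Ftool [ 0.8   0.99 -6.87] j7 -0.028
```

>>> move_arm(series=[[[0,0,0.02],[0,0,0],4.5],[[0,0,0.02],[0,0,0],4.5],[[0,0,0.02],[0,0,0],4.5],[[0,0,0.01],[0,0,0],4.5],[[0,0,0.01],[0,0,0],4.5]])

```text
t: 17.35
eef_pos: [0.593, -0.0115, 0.0612]
eef_rot: [[0.406, -0.914, 0.001], [-0.914, -0.406, -0.0], [0.0, -0.0, -1.0]]
ft_force: [-1.0, -0.9, 6.7]
width: 0.0534
```

```bash
python3 -c "
from h import *
rep()"; python3 m.py
```

```text
t 17.35 doser mm [ 1.4  0.2 61.2] yawx-doser-y 0.0383 zax [ 6.e-04 -2.e-04 -1.e+00] F dos [-1.3 -0.5  6.7] M [-0.05   0.231  0.113] w 53.4 q [ 0.01  0.7  -0.13  1.8   0.13  0.65 -1.35]
t 17.75 doser mm [ 1.4  0.2 61.3] yawx-doser-y 0.0387 zax [ 7.e-04 -2.e-04 -1.e+00] F dos [-0.3 -1.   6.2] M [0.006 0.262 0.042] w 53.5 q [ 0.01  0.7  -0.13  1.8   0.13  0.65 -1.35]
mz 0.032 +- 0.007 Ftool [ 1.35  1.15 -6.8 ] j7 -0.057
```

>>> move_arm(series=[[[0,0,0.02],[0,0,0],4.5],[[0,0,0.02],[0,0,0],4.5],[[0,0,0.02],[0,0,0],4.5],[[0,0,0.01],[0,0,0],4.5],[[0,0,0.01],[0,0,0],4.5]])

```text
t: 18.25
eef_pos: [0.5931, -0.0115, 0.0613]
eef_rot: [[0.332, -0.943, 0.001], [-0.943, -0.332, -0.0], [0.0, -0.001, -1.0]]
ft_force: [0.1, -1.6, 6.0]
width: 0.0531
```

```bash
sed -i 's/range(8)/range(5)/;s/8\*\*/5**/' m.py; python3 m.py
```

```text
t 18.5 doser mm [ 1.4  0.2 61.2] yawx-doser-y -0.0413 zax [ 8.e-04 -2.e-04 -1.e+00] F dos [-0.5 -2.3  6.7] M [0.017 0.155 0.076] w 53.0 q [-0.01  0.7  -0.11  1.8   0.11  0.65 -1.41]
mz 0.11 +- 0.016 Ftool [ 1.56  0.64 -6.57] j7 -0.158
```

>>> move_arm(series=[[[0,0,0.02],[0,0,0],4.5],[[0,0,0.02],[0,0,0],4.5],[[0,0,0.02],[0,0,0],4.5],[[0,0,0.01],[0,0,0],4.5],[[0,0,0.01],[0,0,0],4.5]])

```text
t: 19.0
eef_pos: [0.5931, -0.0115, 0.0613]
eef_rot: [[0.256, -0.967, 0.001], [-0.967, -0.256, -0.0], [0.0, -0.001, -1.0]]
ft_force: [0.9, -1.7, 5.8]
width: 0.0534
```

```bash
python3 m.py
```

```text
t 19.25 doser mm [ 1.5  0.2 61.3] yawx-doser-y -0.1212 zax [ 9.e-04 -2.e-04 -1.e+00] F dos [-0.4 -1.4  6.1] M [-0.042  0.043  0.237] w 53.1 q [-0.02  0.69 -0.08  1.8   0.09  0.64 -1.47]
mz 0.243 +- 0.007 Ftool [ 1.69  0.32 -5.74] j7 -0.249
```

>>> move_arm(series=[[[0,0,0],[0,0,0],6],[[0,0,0],[0,0,0],7.5],[[0,0,0],[0,0,0],8.5],[[0,0,0],[0,0,0],8.5],[[0,0,0],[0,0,-1],8.5],[[0,0,0],[0,0,-3],8.5],[[0,0,0],[0,0,-3],8.5],[[0,0,0],[0,0,-2.5],8.5],[[0,0,-0.12],[0,0,0],8.5],[[0,0,0],[0,0,0],8.5]])

```text
t: 20.25
eef_pos: [0.5931, -0.0115, 0.1571]
eef_rot: [[0.374, -0.928, 0.002], [-0.928, -0.374, 0.0], [0.0, -0.002, -1.0]]
ft_force: [-0.7, -1.2, -0.6]
width: 0.0848
```

>>> move_arm(series=[[[0,0,0],[2,0,0],4],[[0,0,0],[3,0,0],0],[[0,0,0],[3,0,0],0],[[0,0,0],[1.7,0,0],0],[[0,0,0],[0,0,0],0],[[0,0,0],[0,0,0],0],[[0,0,0],[0,0,0],0]])

```text
t: 20.95
eef_pos: [0.6285, -0.1001, 0.1557]
eef_rot: [[0.372, -0.928, -0.0], [-0.928, -0.372, 0.001], [-0.001, 0.0, -1.0]]
ft_force: [-0.1, -0.4, -0.6]
width: -0.0001
```

Run:
```python
from h import *
rep();print(togo(0,-.095,.057))
p,d=get_image('side');crop(p,185,285,80,230,5,'s9.png')
p,d=get_image('top');crop(p,250,350,135,215,8,'t9.png')
```

```text
t 20.95 doser mm [  1.5 -95.3 155.7] yawx-doser-y 0.0014 zax [-4.e-04  7.e-04 -1.e+00] F dos [-0.3 -0.3 -0.6] M [-0.009  0.005  0.028] w -0.1 q [ 0.14  0.62 -0.12  1.63  0.09  0.89 -1.2 ]
[-0.0203238  0.1475674  9.8715196]
```

View pics/s9.png

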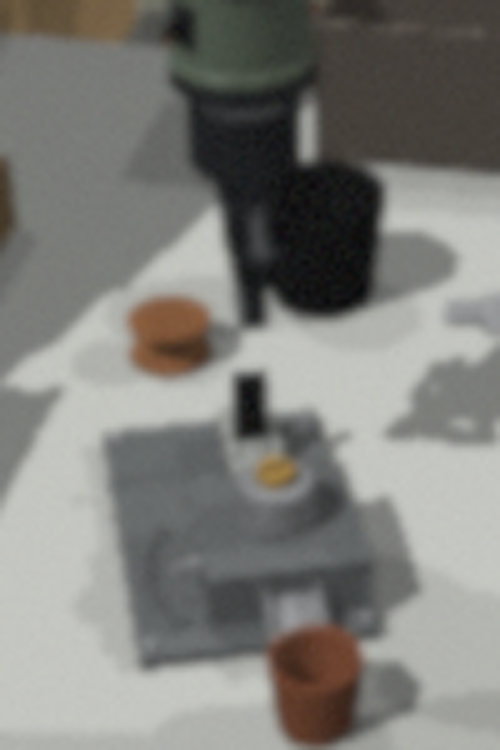

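View pics/t9.png

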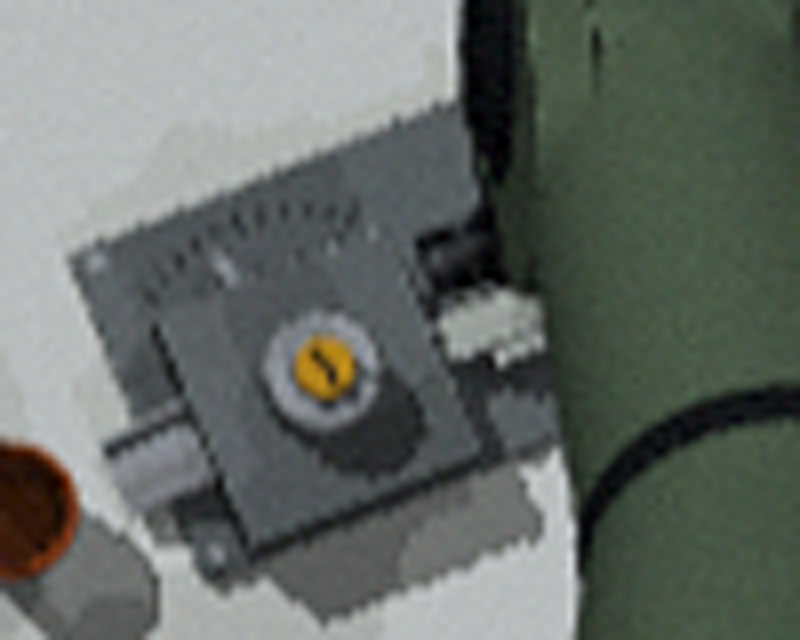

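>>> move_arm(series=[[[0,0,0],[0,0.1,2],0],[[0,0,0],[0,0,2],0],[[0,0,0],[0,0,2],0],[[0,0,0],[0,0,2],0],[[0,0,0],[0,0,1],0],[[0,0,0],[0,0,0.7],0],[[0,0,0],[0,0,0],0],[[0,0,0],[0,0,0],0]])

```text
t: 21.85
eef_pos: [0.6283, -0.1019, 0.0595]
eef_rot: [[0.372, -0.928, 0.001], [-0.928, -0.372, -0.0], [0.0, -0.001, -1.0]]
ft_force: [0.6, 0.0, -0.1]
width: -0.0002
```

```bash
python3 -c "
from h import *
rep()"
```

```text
t 21.85 doser mm [  0.6 -96.8  59.5] yawx-doser-y 0.0008 zax [ 8.e-04 -1.e-04 -1.e+00] F dos [ 0.6 -0.2 -0.1] M [-0.082  0.019 -0.035] w -0.2 q [ 0.14  0.75 -0.11  1.68  0.11  0.71 -1.21]
```

>>> move_arm(series=[[[0,0,0],[0.2,0,0],0],[[0,0,0],[0.3,0,0],0],[[0,0,0],[0.3,0,0],0],[[0,0,0],[0.2,0,0],0],[[0,0,0],[0.2,0,0],0],[[0,0,0],[0.2,0,0],0],[[0,0,0],[0,0,0],0],[[0,0,0],[0,0,0],0]])

```text
t: 22.65
eef_pos: [0.6327, -0.1139, 0.0589]
eef_rot: [[0.372, -0.928, -0.001], [-0.928, -0.372, 0.001], [-0.002, 0.001, -1.0]]
ft_force: [-4.9, 5.7, 5.5]
width: 0.0001
```

```bash
python3 -c "
from h import *
rep()"
```

```text
t 22.65 doser mm [   0.2 -109.6   58.9] yawx-doser-y 0.0014 zax [-0.001   0.0012 -1.    ] F dos [-2.5  7.1  5.5] M [ 1.064  0.928 -0.014] w 0.1 q [ 0.16  0.76 -0.11  1.66  0.11  0.73 -1.19]
```

>>> move_arm(series=[[[0,0,0],[0.15,0,0],0],[[0,0,0],[0.15,0,0],0],[[0,0,0],[0.15,0,0],0],[[0,0,0],[0.15,0,0],0],[[0,0,0],[0.15,0,0],0],[[0,0,0],[0.15,0,0],0],[[0,0,0],[0,0,0],0],[[0,0,0],[0,0,0],0]])

```text
t: 23.45
eef_pos: [0.636, -0.1221, 0.0589]
eef_rot: [[0.372, -0.928, -0.001], [-0.928, -0.372, 0.001], [-0.002, 0.001, -1.0]]
ft_force: [-5.2, 7.1, 6.2]
width: -0.0002
```

>>> move_arm(series=[[[0,0,0],[0.1,0,0],0],[[0,0,0],[0.1,0,0],0],[[0,0,0],[0.1,0,0],0],[[0,0,0],[0,0,0],0],[[0,0,0],[0,0,0],0]])

```text
t: 23.95
eef_pos: [0.6371, -0.1248, 0.0588]
eef_rot: [[0.372, -0.928, -0.001], [-0.928, -0.372, 0.001], [-0.002, 0.001, -1.0]]
ft_force: [-5.3, 6.8, 5.5]
width: -0.0002
```

```bash
python3 -c "
from h import *
rep()"
```

```text
t 23.95 doser mm [   0.3 -121.4   58.8] yawx-doser-y 0.0015 zax [-0.0012  0.0015 -1.    ] F dos [-2.3  8.3  5.5] M [1.369 1.072 0.004] w -0.2 q [ 0.17  0.77 -0.11  1.64  0.11  0.74 -1.18]
```

>>> move_arm(series=[[[0,0,0],[0.1,0,0],0],[[0,0,0],[0.1,0,0],0],[[0,0,0],[0,0,0],0],[[0,0,0],[0,0,0],0]])

```text
t: 24.35
eef_pos: [0.6374, -0.1256, 0.0588]
eef_rot: [[0.373, -0.928, -0.002], [-0.928, -0.373, 0.003], [-0.003, 0.001, -1.0]]
ft_force: [-9.5, 12.1, 9.6]
width: -0.0002
```

>>> move_arm(series=[[[0,0,0],[0.1,0,0],0],[[0,0,0],[0.1,0,0],0],[[0,0,0],[0,0,0],0],[[0,0,0],[0,0,0],0]])

```text
t: 24.75
eef_pos: [0.6374, -0.1257, 0.0587]
eef_rot: [[0.374, -0.927, -0.004], [-0.927, -0.374, 0.004], [-0.006, 0.002, -1.0]]
ft_force: [-15.4, 21.4, 16.0]
width: -0.0
```

```bash
python3 -c "
from h import *
rep()"
```

```text
t 24.75 doser mm [   0.3 -122.3   58.7] yawx-doser-y 0.0033 zax [-0.0042  0.0045 -1.    ] F dos [-6.3 25.5 16. ] M [ 3.941  2.981 -0.102] w -0.0 q [ 0.18  0.77 -0.11  1.64  0.11  0.74 -1.17]
```

>>> move_arm(series=[[[0,0,0],[-0.4,0,0],0],[[0,0,0],[-0.8,0,0],0],[[0,0,0],[-0.3,0,0],0],[[0,0,0],[0,0,-1],0],[[0,0,0],[0,0,-3],0],[[0,0,0],[0,0,-4],0],[[0,0,0],[0,0,-4],0],[[0,0,0],[0,0,-4],0],[[0,0,0],[0,0,-2],0],[[0,0,0],[0,0,0],0]])

```text
t: 25.75
eef_pos: [0.6348, -0.1165, 0.243]
eef_rot: [[0.371, -0.929, 0.006], [-0.929, -0.371, -0.001], [0.003, -0.005, -1.0]]
ft_force: [-0.4, -0.2, -1.1]
width: -0.0002
```

>>> move_arm(series=[[[0,0,0],[1.5,3,0],0],[[0,0,0],[1.75,4.5,0],0],[[0,0,0],[1.75,4.5,0],0],[[0,0,0],[1.75,4.5,0],0],[[0,0,0],[1.75,4.5,0],0],[[0,0,0],[1.75,4.5,0],0],[[0,0,0],[1.5,3,0],0],[[0,0,0],[0,0,0],0],[[0,0,0],[0,0,0],0],[[0,0,0],[0,0,0],0]])

```text
t: 26.75
eef_pos: [0.4132, -0.3301, 0.2388]
eef_rot: [[0.373, -0.928, 0.0], [-0.928, -0.373, 0.0], [-0.0, -0.0, -1.0]]
ft_force: [0.8, 0.1, -0.2]
width: 0.0001
```

Run:
```python
from h import *
rep()
p,d=get_image('side');cv2.imwrite('pics/side_e.png',p[:,:,::-1])
p,d=get_image('top');crop(p,250,350,135,215,8,'te.png');cv2.imwrite('pics/top_e.png',p[:,:,::-1])
```

```text
t 26.75 doser mm [-283.8 -229.   238.8] yawx-doser-y 0.0018 zax [ 2.e-04  4.e-04 -1.e+00] F dos [ 0.7 -0.2 -0.2] M [ 0.013 -0.004  0.018] w 0.1 q [ 0.62  0.36 -0.07  1.84  0.03  0.94 -0.66]
```

View pics/te.png

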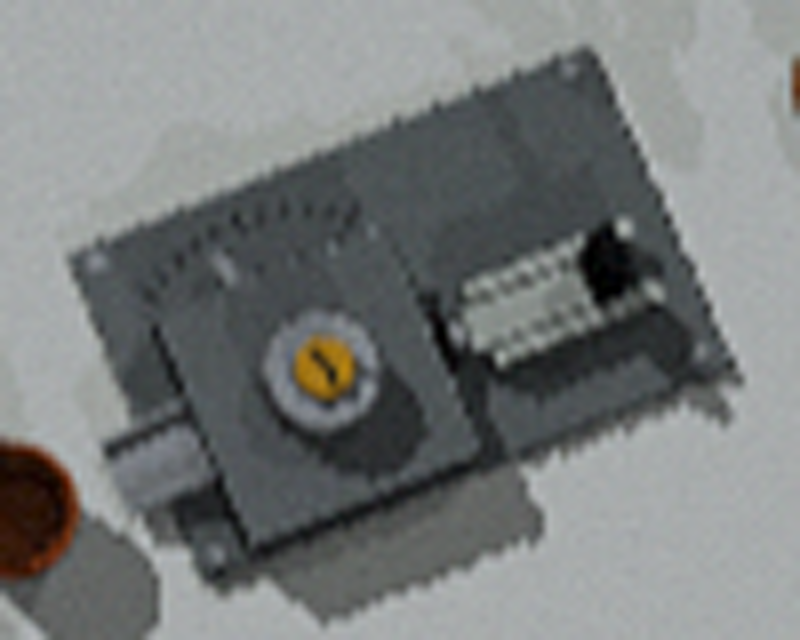

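View pics/top_e.png

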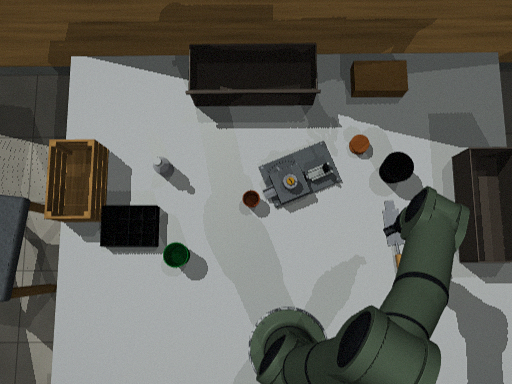

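Run:
```python
from h import *
a=cv2.imread('pics/top0.png',0).astype(np.float32);b=cv2.imread('pics/top_e.png',0).astype(np.float32)
for n,(u0,u1,v0,v1) in dict(pointer=(274,284,163,173),plate=(255,275,160,176)).items():
    print(n,cv2.phaseCorrelate(a[v0:v1,u0:u1],b[v0:v1,u0:u1],cv2.createHanningWindow((u1-u0,v1-v0),cv2.CV_32F)))
for x in(a,b):
    w=np.clip(x[165:173,274:283]-95,0,None);v,u=np.mgrid[165:173,274:283];print((w*u).sum()/w.sum(),(w*v).sum()/w.sum())
order.sign_off()
```

```text
pointer ((-0.2030633645641684, 0.12533035956607375), 0.9696308743953704)
plate ((-0.20234156240939782, 0.0796298117640113), 0.9723075948655605)
278.0 168.01948553621372
277.89197644989514 168.0171381351772
the job is handed in; nothing more can be done
```

The doser is locked at its setting and handed in at about 27 s of the 72 s allowed; sign-off gives no verdict.

- **Shoe on the drum:** I pushed it from behind with shut fingers to about 20.7 N along the slide, inside the 17 to 25 N window, then let go and left it there.
- **Lock ring:** I turned it about 1.2 rad clockwise, with one re-grip part-way because the last joint would have run short of range. The torque climbed at about 1.7 N m per rad at the end. It stood at 0.243 ± 0.007 N m when I let go, and joint 7's torque agreed at 0.249 N m.
- **Shoe drawn back:** I pulled it to its end stop: it would not move further under 25 N. It now sits farther back than it started.

**Last checks:**
- In the top picture the pointer shifted (-0.20, 0.13) px and the fixed plate (-0.20, 0.08) px, so the pointer has not moved relative to the plate.
- By eye in that picture, all the pots and tools are where they were, except that the arm hides part of the trowel. I did not measure them one by one.
- The first moment readings on the ring came out slightly negative, about -0.06 N m. I put this down to the arm springing back after quick turns; it did not appear once I turned slowly.
- I could not measure the force the pad kept on the drum while the ring was being tightened. The only evidence that it held is that the pointer stayed put.

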